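# Slide the chopping board out over the hanging waste caddy

### The arm

A 6-joint arm with a two-finger parallel gripper is mounted at the origin on a cart in front of the work surface, level with it; the furniture and walls round the work are solid. World frame = base frame: x ahead of the robot, y to its left, z up, the work surface at z = 0. Lengths are in mm, angles in rad, forces in N, time in s.
With the tool pointing down it reaches from about 400 to 825 mm from the base axis. Payload 7 kg.
Tool frame: the origin (TCP) lies at the very end of the fingers, on their centre line; the grasp point (between the pads) lies 19 mm behind it; z points along the fingers, y is the line along which they close (so a half turn about z gives the same grasp; the last joint's range is limited). The gripper opens to 88 mm and grips with 3 to 60 N. Pads are 19 mm wide; open, the fingers measure 130 mm over their backs; the gripper's body (78 mm by 193 mm) begins 47 mm behind the grasp point.
Start: joints at [1.407, 0.359, 0.012, 0, -1.224, -0.288], TCP at [294.7, 607.245, 195.161] pointing down, gripper open.
Joint ranges: [-3.07, 3.07], [-1.43, 2.12], [-1.02, 1.25], [-3.03, 1.67], [-3.05, -0], [-3.03, 3.03]. Speed limits (rad/s): [2.39, 2.39, 3.01, 3.14, 3.14, 3.14].

### API

Orientations are given as a unit quaternion [x, y, z, w].
In Python, from plant import bot gives the robot as it stands. Calls block until the motion is done:
- bot.move_ptp(position, orientation): joint-space move of the TCP to a pose.
- bot.line_to(position, velocity=150, ori=None): straight line of the TCP; ori=None keeps the orientation; velocity is the mean speed in mm/s.
- bot.move_joints(angles): joint-space move.
- bot.move_gripper(opening, force=None): finger opening in mm; force is the grip in N (None keeps the last); returns when the fingers have stopped.
- bot.pause(seconds).
- bot.solve_ik(position, orientation): joint angles nearest the present ones, or None.
- bot.read_state(): the state.
- bot.camera(name): name is "scene" or "top" or "wrist"; returns the picture (384x512x3 uint8, red, green, blue); there is no depth.
- bot.get_calibration(name): a dict with "fx", "fy", "cx", "cy" (pixels), "distortion" ([k1, k2, p1, p2, k3] as OpenCV has them; the pictures are not rectified), "view" (4x4, takes a point from world to camera coordinates); the wrist camera has in their place "T_tool_cam" (4x4, takes a point from camera to tool coordinates, whose origin is the TCP and whose axes are the flange's). Camera axes: x right, y up, looking along -z (the intrinsics and any distortion apply to the point x, -y, -z); pixel columns grow to the right and rows downward; lengths in mm; the calibration is good to about 2 mm. A picture is of the moment at which its call begins: read the wrist's pose just before it. get_calibration takes no time and is no camera call.
A pose or a line that the arm cannot do raises bot.Unreachable and nothing moves.
- bot.close_job(): hands the job in; it is judged then, once.
The state is a dict: "t": time; "joint_pos": joint angles; "qvel": joint speeds; "tau": joint torques, N m; "tcp_pos": TCP position; "eef_rot": TCP orientation; "contact_force": force on the tool from outside, world axes, zero at the start; "moment": the same for the moment, N m; "width": finger opening in mm; "finger_force": force on a finger pad.
Only numpy, scipy, OpenCV 4.12 (cv2) and the standard library are available. Lean on these libraries where they do the work, as an engineer would, in place of code of your own. Each camera call takes 0.05 s, during which the arm holds its last target. There are 200 camera calls.

### The job

Crumbs are about to be swept off the wooden chopping board into the waste caddy that hangs on the right-hand edge of the table. Push the board with the fingertips, without gripping or lifting it, into line with the caddy and then out between the caddy's two hooks, until about 6 cm of it sticks out past the table edge over the caddy's mouth, centred between the hooks and square to the edge. Leave everything else on the table where it stands.

Things in the scene. Friction and masses are not known exactly. Their poses are not given: they have to be found in the camera images.
- board: the loose wooden chopping board lying flat: a rectangular slab 145 (its x) by 235 (its y) by 22 mm thick, about 0.5 kg. Origin: centre of its underside; z up. It starts on the blue cloth, its long (y) axis within about 0.3 rad of world y, mostly out of line with the caddy. The cloth is 2 mm thick (top z = 0) and ends about 185 mm short of the right-hand edge; bare table top z = -0.002.
- caddy: grey open-topped plastic caddy hung on the right-hand (-y) table edge, fixed: 210 mm along the edge, 135 mm deep, rim 10 mm below the table top. Origin: on the table's edge line, midway between its two hooks, at bare table top height. x runs along the edge, +y square to the edge in over the table, -y out over the mouth (10 to 139 mm out), z up. Its yaw is about 0.03 rad, as is the table edge's.
- hook_near (a point): middle of the caddy's hook nearer the robot: a flat steel strip lying on the table top, 22 mm wide, 3.5 mm thick, reaching 40 mm in from the edge. Point on its top face, 94 mm along -x and 20 mm along +y from the caddy's origin. The other hook is identical, 94 mm along +x; the free gap between the two is 166 mm.
- glass: bystander: stemmed glass of red wine, 82 mm wide, 201 mm tall, on the second blue cloth, well to the left of the board. Origin: centre of its foot.
- fork: bystander: fork, 196 mm long, lying on the bare white strip between the two cloths, to the left of the board, near the robot. Origin: middle, underside.
- mill: bystander: wooden pepper mill, 58 mm wide, 170 mm tall, beyond and to the left of the board. Origin: underside.
- spice_1: bystander: spice jar with dark lid, 41 mm wide, 105 mm tall, to the left of the board. Origin: underside.
- spice_2: bystander: a second spice jar of the same size, beside the first. Origin: underside.

How it is judged:
By the outcome, as a careful person would: the job done as asked, in the order asked, and still so for the second after the job is handed in, with the robot touching nothing.
It also fails if it takes over 72 s, if anything falls off the work surface, if the arm or the gripper's body presses on something with over 40 N, if the wrist force passes 120 N, or if a joint passes its speed limit or range.

## Working session

There is one attempt and no reset: what is moved stays moved. The work goes in short steps, each a Python script; the robot and the scene stay as the last script left them, time stands still between calls to the robot, and variables do not carry over. Pictures are saved under pics/ and viewed, at most 10 in all, crops included, and the job is handed in when it is done.

```bash
mkdir -p pics; ls
python3 - <<'E'
from plant import bot
import cv2,numpy as np
for n in("scene","top"):
    im=bot.camera(n); cv2.imwrite(f"pics/{n}0.png",im[...,::-1]); c=bot.get_calibration(n); print(n,{k:np.round(v,3).tolist() for k,v in c.items()})
s=bot.read_state();print({k:np.round(v,3).tolist() for k,v in s.items()})
print(bot.get_calibration("wrist"))
E
```

```text
pics
scene {'fx': 416.611, 'fy': 416.611, 'cx': 247.141, 'cy': 183.309, 'distortion': [-0.106, 0.0, 0.0, 0.0, 0.0], 'view': [[0.866, -0.499, -0.015, -529.997], [0.29, 0.478, 0.829, -117.587], [-0.406, -0.723, 0.559, -1124.317], [0.0, 0.0, 0.0, 1.0]]}
top {'fx': 407.107, 'fy': 407.107, 'cx': 258.398, 'cy': 192.577, 'distortion': [-0.005, 0.0, 0.0, 0.0, 0.0], 'view': [[0.026, -0.999, -0.028, -151.195], [0.988, 0.021, 0.154, -533.116], [-0.153, -0.032, 0.988, -997.678], [0.0, 0.0, 0.0, 1.0]]}
{'t': 0.1, 'joint_pos': [1.407, 0.359, 0.011, -0.0, -1.224, -0.288], 'qvel': [-0.0, -0.004, 0.003, -0.0, -0.001, -0.001], 'tau': [-0.001, -58.416, 29.375, 7.016, 0.01, -0.0], 'tcp_pos': [294.516, 606.81, 194.319], 'eef_rot': [0.975, -0.224, -0.0, 0.001], 'contact_force': [-0.483, -0.758, -0.4], 'moment': [-0.008, -0.049, -0.002], 'finger_force': 0.0, 'width': 87.32}
{'fx': 276.11819615923815, 'fy': 276.11819615923815, 'cx': 259.22382751364313, 'cy': 192.4920358726641, 'distortion': array([-0.04427951,  0.        ,  0.        ,  0.        ,  0.        ]), 'T_tool_cam': array([[-4.08343280e-04,  9.57233496e-01,  2.89316207e-01,
         7.76527711e+01],
       [ 9.99999565e-01,  1.48387126e-04,  9.20453014e-04,
         7.00837026e-01],
       [ 8.38157656e-04,  2.89316457e-01, -9.57233140e-01,
        -1.89156435e+02],
       [ 0.00000000e+00,  0.00000000e+00,  0.00000000e+00,
         1.00000000e+00]])}
```

View pics/scene0.png

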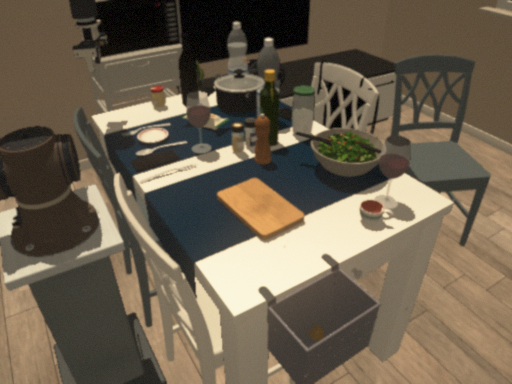

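View pics/top0.png

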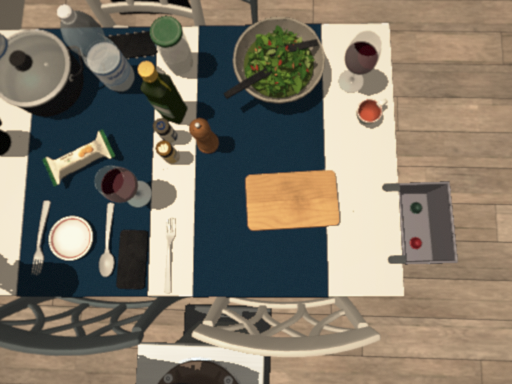

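The scene view shows the board in the middle of the cloth (about 260,207) and the caddy at the near edge, with hooks at about (267,292) and (333,260). In the top view the board spans (247,172)–(339,229). The caddy's hooks are at about (390,187) and (396,260), so the board has to go toward the robot (-x) and right (-y).

```bash
cat > h.py <<'E'
from plant import bot
import cv2,numpy as np
from scipy.spatial.transform import Rotation as R
def cast(px,c,z,T=None):
    """pixels -> world points on plane z; T = camera-to-world"""
    K=np.array([[c['fx'],0,c['cx']],[0,c['fy'],c['cy']],[0,0,1]])
    n=cv2.undistortPoints(np.float64(px).reshape(-1,1,2),K,np.float64(c['distortion']))[:,0]
    if T is None: T=np.linalg.inv(c['view'])
    d=np.c_[n[:,0],-n[:,1],-np.ones(len(n))]@T[:3,:3].T; o=T[:3,3]
    return o+d*((z-o[2])/d[:,2])[:,None]
def look(name):
    c=bot.get_calibration(name); T=None
    if name=="wrist":
        s=bot.read_state(); W=np.eye(4); W[:3,:3]=R.from_quat(s['eef_rot']).as_matrix(); W[:3,3]=s['tcp_pos']; T=W@c['T_tool_cam']
    return bot.camera(name),c,T
def board(im,c,T=None,z=22):
    h=cv2.cvtColor(im,cv2.COLOR_RGB2HSV)
    m=cv2.inRange(h,(8,110,110),(22,255,255)); m=cv2.morphologyEx(m,cv2.MORPH_OPEN,np.ones((5,5)))
    k=max(cv2.findContours(m,cv2.RETR_EXTERNAL,cv2.CHAIN_APPROX_NONE)[0],key=cv2.contourArea)
    p=cast(k[:,0],c,z,T)[:,:2]
    (ce,wh,a)=cv2.minAreaRect(np.float32(p))
    b=cv2.boxPoints((ce,wh,a)); e=[b[1]-b[0],b[2]-b[1]]; l=max(e,key=np.linalg.norm); l=l*np.sign(l[1])
    return np.array(ce),np.arctan2(-l[0],l[1]),wh
E
python3 - <<'E'
from h import *
im,c,T=look("top")
print(board(im,c))
cv2.imwrite("pics/t1.png",cv2.resize(im[165:285,290:460,::-1],None,fx=4.5,fy=4.5,interpolation=cv2.INTER_CUBIC))
g=cv2.cvtColor(im,cv2.COLOR_RGB2GRAY)
for r in (130,150,170,200,210,220,230,240,250,275,285): print(r,g[r,380:412].tolist())
for x in (386,390,394): print(x,g[180:270,x].tolist())
E
```

```text
(array([ 522.86987305, -223.02200317]), np.float32(0.084643096), (146.1950225830078, 234.80419921875))
130 [234, 233, 233, 233, 233, 233, 233, 232, 233, 232, 233, 233, 234, 233, 219, 152, 116, 110, 110, 120, 124, 126, 124, 125, 127, 130, 129, 131, 133, 134, 133, 131]
150 [233, 234, 234, 234, 233, 234, 234, 234, 234, 233, 233, 233, 234, 233, 233, 219, 156, 131, 133, 132, 131, 132, 130, 129, 128, 130, 130, 130, 131, 135, 136, 138]
170 [234, 233, 234, 234, 233, 234, 233, 232, 233, 234, 234, 233, 234, 233, 234, 233, 216, 147, 135, 146, 150, 153, 154, 154, 155, 157, 159, 162, 161, 159, 159, 157]
200 [234, 233, 234, 234, 234, 234, 234, 233, 234, 233, 234, 234, 233, 233, 234, 234, 234, 234, 225, 164, 111, 98, 126, 135, 134, 132, 132, 132, 133, 132, 132, 133]
210 [234, 233, 234, 233, 234, 233, 233, 234, 233, 233, 233, 233, 233, 234, 233, 233, 234, 233, 226, 194, 159, 116, 99, 126, 135, 135, 133, 133, 132, 122, 99, 77]
220 [234, 233, 234, 233, 234, 234, 234, 233, 233, 234, 233, 234, 233, 233, 233, 234, 234, 234, 234, 222, 161, 143, 109, 96, 126, 135, 135, 133, 134, 134, 133, 132]
230 [233, 23
[... 1442 characters left out ...]
234, 233, 233, 233, 234, 233, 234, 233, 234, 233, 233, 233, 233, 234, 233, 233, 233, 234, 233, 233, 234, 233, 233, 234, 233, 233, 233, 233, 233, 232, 233, 233, 233, 233, 233, 234, 234, 230, 196, 124, 86, 83, 83, 86, 84, 93, 154, 225, 235, 233, 233, 233, 233]
394 [233, 235, 227, 149, 92, 85, 87, 88, 88, 88, 118, 189, 229, 235, 234, 233, 233, 233, 234, 234, 234, 234, 233, 233, 233, 233, 233, 234, 233, 233, 233, 233, 233, 234, 233, 234, 233, 234, 232, 233, 233, 233, 233, 234, 233, 233, 232, 233, 233, 233, 233, 233, 233, 233, 233, 233, 233, 233, 233, 233, 233, 233, 233, 233, 233, 232, 233, 233, 234, 233, 233, 233, 234, 234, 227, 151, 93, 87, 87, 89, 89, 89, 89, 141, 224, 234, 233, 233, 232, 233]
```

View pics/t1.png

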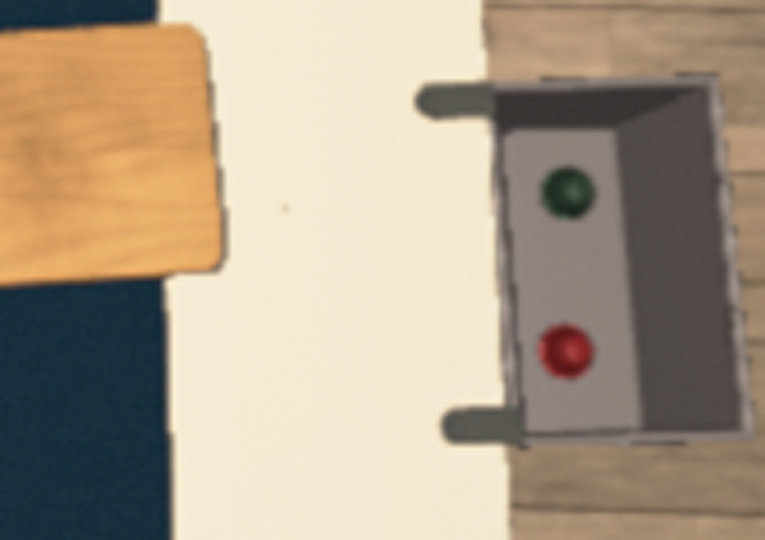

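```bash
cat >> h.py <<'E'
def caddy(im,c):
    """from the top picture: edge line fit (rows with bare edge) and the two hook strips -> origin, yaw"""
    g=cv2.GaussianBlur(cv2.cvtColor(im,cv2.COLOR_RGB2GRAY),(1,1),0).astype(float)
    px=[]
    for r in [*range(125,178),*range(196,252),*range(270,290)]:
        k=375+np.argmax(g[r,375:]<190); px.append((k-1+(g[r,k-1]-190)/(g[r,k-1]-g[r,k]),r))
    P=cast(px,c,-2)
    f=np.polyfit(P[:,0],P[:,1],1)
    for _ in range(3):
        ok=abs(np.polyval(f,P[:,0])-P[:,1])<2; f=np.polyfit(P[ok,0],P[ok,1],1)
    print("edge",f,ok.sum(),np.std(np.polyval(f,P[ok,0])-P[ok,1]))
    H=[]
    for r0,r1,c0,c1 in ((178,196,386,396),(250,268,391,400)):
        w=np.clip(234-g[r0:r1,c0:c1],0,150); w[w<30]=0; rr=np.arange(r0,r1)[:,None]
        H.append(cast(np.c_[np.arange(c0,c1),(w*rr).sum(0)/w.sum(0)],c,1.5).mean(0)[:2])
    yaw=np.arctan(f[0]); ux=np.array([np.cos(yaw),np.sin(yaw)]); uy=np.array([-ux[1],ux[0]])
    far,near=H; e0=np.array([0,f[1]])
    print("hooks",H,"spacing",(far-near)@ux)
    return e0+ux*((far+near)/2-e0).dot(ux),yaw
E
python3 - <<'E'
from h import *
im,c,T=look("top"); o,y=caddy(im,c); print(o,y,board(im,c))
h=cv2.cvtColor(im,cv2.COLOR_RGB2HSV); print(h[200,325:345].tolist())
im,c,T=look("scene"); print(board(im,c))
E
```

```text
** On entry to DLASCL parameter number  4 had an illegal value
 ** On entry to DLASCL parameter number  4 had an illegal value
 ** On entry to DLASCL parameter number  4 had an illegal value
 ** On entry to DLASCL parameter number  4 had an illegal value
 ** On entry to DLASCL parameter number  5 had an illegal value
 ** On entry to DLASCL parameter number  4 had an illegal valueh.py:29: RuntimeWarning: divide by zero encountered in scalar divide
  k=375+np.argmax(g[r,375:]<190); px.append((k-1+(g[r,k-1]-190)/(g[r,k-1]-g[r,k]),r))
Traceback (most recent call last):
  File "h.py", line 31, in caddy
    f=np.polyfit(P[:,0],P[:,1],1)
numpy.linalg.LinAlgError: SVD did not converge in Linear Least Squares
```

```bash
sed -i 's/375/388/g; s/\[\*range(125,178),\*range(196,252),\*range(270,290)\]/[*range(125,175),*range(196,250),*range(268,286)]/' h.py
python3 - <<'E'
from h import *
im,c,T=look("top"); o,y=caddy(im,c); print(o,y,board(im,c))
im,c,T=look("scene"); print(board(im,c))
E
```

```text
edge [ 2.68457768e-02 -5.18279425e+02] 122 0.6639932119964501
hooks [array([ 564.94678802, -483.29782806]), array([ 378.28667534, -490.38318958])] spacing 186.78302996485246
[ 472.12047859 -505.6049839 ] 0.02683933035906468 (array([ 522.68988037, -223.03825378]), np.float32(0.083078146), (145.8437957763672, 234.9007568359375))
(array([ 517.63165283, -231.85783386]), np.float32(0.07531811), (153.55271911621094, 250.60879516601562))
```

```bash
cat >> h.py <<'E'
O=np.array([472.12,-505.6]); YAW=0.0268
ux=np.array([np.cos(YAW),np.sin(YAW)]); uy=np.array([-ux[1],ux[0]])
def W(x,y,z): return [*(O+x*ux+y*uy),z]          # caddy frame -> world
def C(p): d=np.asarray(p)[:2]-O; return np.array([d@ux,d@uy])
def down(phi):                                    # tool down, closing line at angle phi
    c,s=np.cos(phi),np.sin(phi)
    return R.from_matrix(np.array([[-s,c,0],[c,s,0],[0,0,-1]]).T).as_quat()
def st(tag=""):
    s=bot.read_state(); print(tag,"t",round(s['t'],2),"tcpC",C(s['tcp_pos']).round(1),round(s['tcp_pos'][2],1),"F",np.round(s['contact_force'],1))
def rep(z=22):
    im,c,T=look("top"); ce,a,wh=board(im,c,z=z); print("board C",C(ce).round(1),"rel yaw",round(float(a)-YAW,4),np.round(wh,1)); return im
E
python3 - <<'E'
from h import *
for phi in (np.pi/2,-np.pi/2,0,np.pi):
    for p in ([450,100,380],W(160,282,250),W(160,282,7),W(84,282,7),W(0,445,250),W(0,445,7),W(0,185,7)):
        j=bot.solve_ik(p,down(phi+YAW)); print(round(phi,2),None if j is None else np.round(j,2).tolist())
E
```

```text
1.57 [0.65, -0.07, -0.09, 0.0, -1.55, -2.19]
1.57 [-0.04, 0.31, 0.07, 0.0, -1.33, -1.5]
1.57 [-0.04, 0.5, -0.23, 0.0, -0.84, -1.5]
1.57 [-0.05, 0.41, -0.4, 0.0, -0.76, -1.49]
1.57 [0.29, -0.03, -0.34, 0.0, -1.26, -1.84]
1.57 [0.29, 0.23, -0.68, -0.0, -0.66, -1.84]
1.57 [-0.26, 0.38, -0.46, 0.0, -0.74, -1.29]
-1.57 [0.65, -0.07, -0.09, 0.0, -1.55, 0.95]
-1.57 [-0.04, 0.31, 0.07, 0.0, -1.33, 1.64]
-1.57 [-0.04, 0.5, -0.23, 0.0, -0.84, 1.64]
-1.57 [-0.05, 0.41, -0.4, 0.0, -0.76, 1.65]
-1.57 [0.29, -0.03, -0.34, 0.0, -1.26, 1.3]
-1.57 [0.29, 0.23, -0.68, 0.0, -0.66, 1.3]
-1.57 [-0.26, 0.38, -0.46, 0.0, -0.74, 1.85]
0 [2.93, -1.31, -0.09, 0.0, -2.79, 0.24]
0 None
0 None
0 None
0 [0.29, -0.03, -0.34, 0.0, -1.26, 2.87]
0 [0.29, 0.23, -0.68, 0.0, -0.66, 2.87]
0 [-0.26, 0.38, -0.46, 0.0, -0.74, -2.86]
3.14 [0.65, -0.07, -0.09, 0.0, -1.55, -0.62]
3.14 [-0.04, 0.31, 0.07, 0.0, -1.33, 0.07]
3.14 [-0.04, 0.5, -0.23, 0.0, -0.84, 0.07]
3.14 [-0.05, 0.41, -0.4, 0.0, -0.76, 0.08]
3.14 [0.29, -0.03, -0.34, 0.0, -1.26, -0.27]
3.14 [0.29, 0.23, -0.68, 0.0, -0.66, -0.27]
3.14 [-0.26, 0.38, -0.46, 0.0, -0.74, 0.28]
```

Run:
```python
from h import *
q=down(np.pi/2+YAW)
p=bot.read_state()['tcp_pos']
bot.line_to([p[0],p[1],380],velocity=300)
bot.move_ptp([450,100,380],q)
bot.move_ptp(W(162,282,200),q)
bot.line_to(W(162,282,7),velocity=120); st("down")
bot.line_to(W(110,282,7),velocity=50); st("mid")
bot.line_to(W(86,282,7),velocity=40); st("end")
bot.line_to(W(120,282,7),velocity=100)
bot.line_to(W(150,282,120),velocity=250)
im=rep(); cv2.imwrite("pics/t2.png",im[...,::-1])
```

```text
down t 6.25 tcpC [162.5 281.9] 7.8 F [0.6 0.3 0.3]
mid t 7.44 tcpC [110.3 282. ] 7.0 F [ 0.7  0.4 -0.3]
end t 8.19 tcpC [ 86.2 281.9] 7.2 F [ 0.   0.  -0.2]
board C [ 54.4 336.5] rel yaw -1.5116 [144.5 123.9]
```

View pics/t2.png

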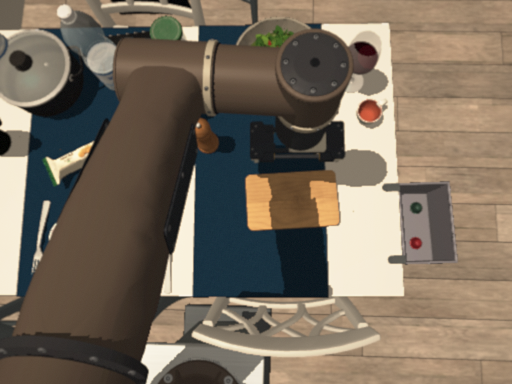

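The picture shows the board unmoved at (246–340,170–229) and the gripper at about (297,142), although the arm reported a full stroke with no contact. I'll check the TCP's projection in the image against where the arm really is.

Run:
```python
from h import *
def proj(p,n):
    c=bot.get_calibration(n); v=(c['view']@[*p,1])[:3]
    K=np.array([[c['fx'],0,c['cx']],[0,c['fy'],c['cy']],[0,0,1]])
    return cv2.projectPoints(np.float64([[v[0],-v[1],-v[2]]]),np.zeros(3),np.zeros(3),K,np.float64(c['distortion']))[0].ravel().round(1)
s=bot.read_state(); p=np.array(s['tcp_pos']); print({k:np.round(v,3).tolist() for k,v in s.items()})
for n in("top","scene"): print(n,proj(p,n),proj(p+[0,0,66],n), "at push end",proj(W(86,282,7),n))
im=bot.camera("scene"); w=bot.camera("wrist")
cv2.imwrite("pics/sw.png",np.hstack([im,w])[...,::-1][:, :, :]) if 0 else cv2.imwrite("pics/sw.png",cv2.resize(np.vstack([im[60:300],w])[...,::-1],None,fx=.95,fy=.95))
```

```text
{'t': 9.35, 'joint_pos': [-0.045, 0.375, -0.143, -0.001, -1.054, -1.499], 'qvel': [-0.001, 0.018, -0.01, 0.0, 0.003, -0.002], 'tau': [0.073, -58.567, 27.953, 6.633, -0.071, 0.001], 'tcp_pos': [613.384, -219.496, 119.475], 'eef_rot': [-0.013, 1.0, 0.0, -0.001], 'contact_force': [-0.663, 0.025, 0.02], 'moment': [0.067, -0.196, 0.003], 'finger_force': 0.0, 'width': 87.646}
top [292.4 156.2] [294.  148.9] at push end [290.5 189.9]
scene [286.7 163.5] [287.6 142.4] at push end [267.3 203.6]
```

View pics/sw.png

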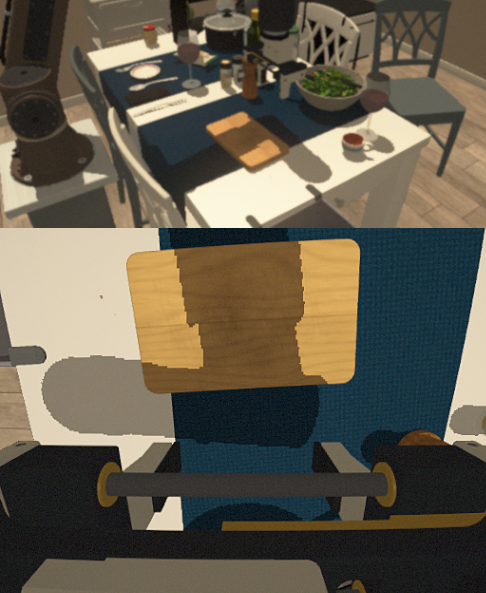

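The top panel (scene) shows the gripper just beyond the board. In the lower panel (wrist) the board's corners are at about (127,253), (358,238), (355,382) and (147,393), well ahead of the fingers. I'll cast those to compare with the top camera.

Run:
```python
from h import *
im,c,T=look("wrist")
k=(np.float32([[127,253],[358,238],[355,382],[147,393]])-[0,228])/.95
print("wrist z22",cast(k,c,22,T).round(0)[:,:2].tolist(), "hook",cast([[40/.95,(355-228)/.95]],c,1.5,T).round(0))
im,c,T=look("top"); print("top",cast([[247,175],[336,171],[339,226],[250,230]],c,22)[:,:2].round(0).tolist())
print("centre col top",cast([[339,188]],c,22).round(0))
```

```text
wrist z22 [[461.0, -341.0], [441.0, -115.0], [584.0, -99.0], [602.0, -331.0]] hook [[ 564. -464.    2.]]
top [[585.0, -107.0], [600.0, -338.0], [458.0, -345.0], [442.0, -119.0]]
centre col top [[ 556. -345.   22.]]
```

Both cameras put the board at the same place, so its position is right. In the wrist view the fingertips look about 28 mm shorter than the nominal TCP, which explains how the stroke passed over the board. I'll settle it by touching down on bare cloth beyond the board.

Run:
```python
from h import *
bot.line_to(W(165,282,10),velocity=150); st()
f0=bot.read_state()['contact_force'][2]
z=10
while z>-45:
    z-=2; bot.line_to(W(165,282,z),velocity=25)
    s=bot.read_state()
    if s['contact_force'][2]-f0>3: break
st("touch"); print(z)
bot.line_to(W(165,282,z+9),velocity=60); st("up")
```

```text
t 10.44 tcpC [165.6 281.8] 10.8 F [-0.1 -0.6  1.1]
touch t 15.69 tcpC [165.4 281.9] -31.0 F [-2.2  1.   7.3]
-32
up t 15.99 tcpC [165.4 282. ] -22.5 F [0.3 0.  0.2]
```

Contact came at a nominal z of -31, so the real fingertips end about 31 mm short of the TCP. I'll push at a nominal z of -23, which puts the tips about 8 mm above the cloth.

Run:
```python
from h import *
Z=-23
bot.line_to(W(140,282,Z),velocity=60); st("near")
bot.line_to(W(112,282,Z),velocity=50); st("mid")
bot.line_to(W(86,282,Z),velocity=40); st("end")
bot.line_to(W(115,282,Z),velocity=100)
bot.line_to(W(130,282,100),velocity=250)
bot.move_ptp(W(0,480,100),down(np.pi+YAW)); st()
im=rep(); cv2.imwrite("pics/t3.png",im[...,::-1])
```

```text
near t 16.56 tcpC [139.8 282. ] -22.8 F [ 0.5  0.5 -0.6]
mid t 17.27 tcpC [111.4 282. ] -23.1 F [-0.3  0.4  0.2]
end t 18.07 tcpC [ 85.7 281.9] -22.9 F [0.2 0.2 0.3]
 t 20.22 tcpC [1.000e-01 4.798e+02] 99.7 F [-0.1  0.5 -0.4]
board C [  1.3 281. ] rel yaw -0.0012 [143.5 228.2]
```

View pics/t3.png

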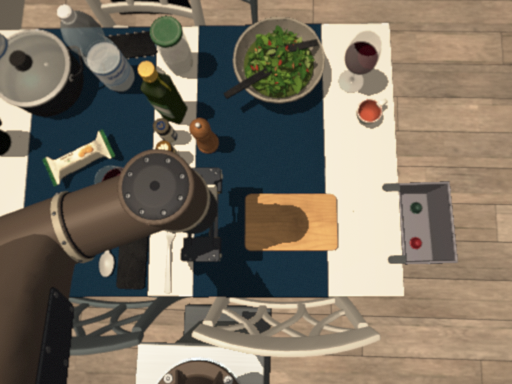

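The board now lies in line with the caddy, square to the edge and about 1 mm off centre, at (245–338,194–251). The other things look undisturbed. Next I'll push it toward the edge, stopping short of the hooks to check.

Run:
```python
from h import *
Z=-23
bot.line_to(W(1,432,60),velocity=200)
bot.line_to(W(1,432,Z),velocity=120); st("down")
bot.line_to(W(1,405,Z),velocity=60)
bot.line_to(W(1,300,Z),velocity=70); st("mid")
bot.pause(.2); im=rep(); im=rep(20); cv2.imwrite("pics/t4.png",im[...,::-1])
```

```text
down t 21.57 tcpC [  1.7 432.3] -22.4 F [ 0.2 -0.8  0.4]
mid t 23.82 tcpC [  0.9 300.1] -23.0 F [-0.3  0.3  0.3]
board C [  0.7 155.3] rel yaw -0.005 [143.  199.5]
board C [  0.8 156.2] rel yaw -0.005 [143.3 202.4]
```

View pics/t4.png

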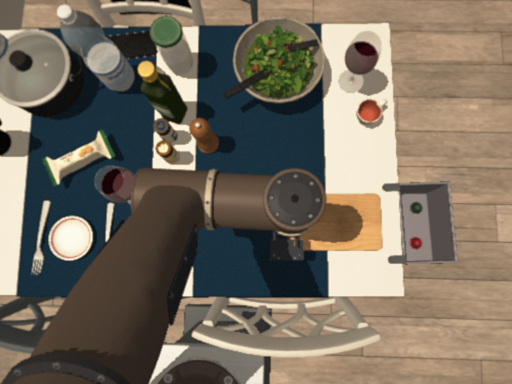

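The board's front edge is at about column 382, just before the hooks, and it sits between them and square. I'll carry on to just short of the goal, then measure with the arm backed off.

Run:
```python
from h import *
Z=-23
bot.line_to(W(0.7,191,Z),velocity=60); st("end")
bot.line_to(W(0.7,225,Z),velocity=100)
bot.line_to(W(0,300,60),velocity=250)
bot.move_ptp(W(0,430,120),down(np.pi+YAW)); st()
rep(); im=rep(20); cv2.imwrite("pics/t5.png",im[...,::-1])
```

```text
end t 26.08 tcpC [  0.9 191. ] -22.8 F [-0.7  0.7  0.2]
 t 27.8 tcpC [-3.0e-01  4.3e+02] 119.4 F [-0.8 -0.  -0.5]
board C [ 1.7 63.9] rel yaw -0.0016 [144.8 234.9]
board C [ 1.9 63.4] rel yaw -0.0016 [145.1 235.4]
```

View pics/t5.png

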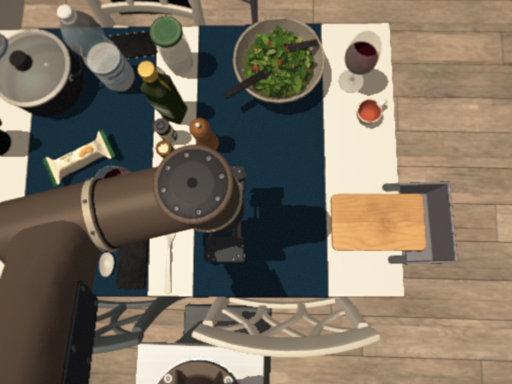

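It sits centred to about 2 mm and square to 0.002 rad, sticking out 54 mm. One more 6 mm push finishes it.

Run:
```python
from h import *
Z=-23
bot.move_ptp(W(1.5,240,60),down(np.pi+YAW))
bot.line_to(W(1.5,215,Z),velocity=120)
bot.line_to(W(1.5,185.2,Z),velocity=35); st("end")
bot.line_to(W(1,225,Z),velocity=100)
bot.line_to(W(0,300,60),velocity=250)
bot.move_ptp(W(0,430,160),down(np.pi+YAW)); st()
im=rep(20); cv2.imwrite("pics/t6.png",im[...,::-1])
```

```text
end t 30.59 tcpC [  1.4 185.1] -23.1 F [ 0.1  0.7 -0.7]
 t 32.44 tcpC [ -0.5 429.7] 159.1 F [-0.1 -0.7 -0.1]
board C [ 1.9 56.9] rel yaw -0.0016 [145.1 234.2]
```

View pics/t6.png

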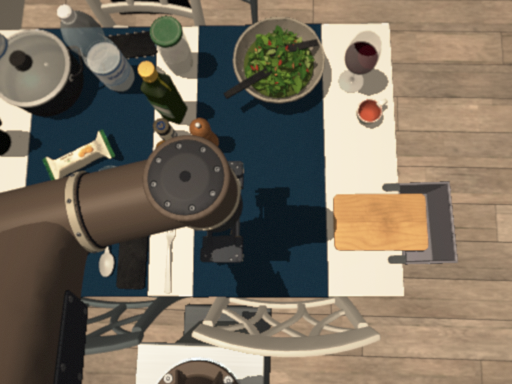

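The board lies between the hooks at (334–428,194–251), sticking out about 60.6 mm, square to 0.002 rad and about 2 mm off centre. The arm is clear, and everything else I can see is where it was, so I'm handing it in.

```bash
python3 -c "
from plant import bot
print(bot.close_job())"
```

```text
the job is handed in; nothing more can be done
None
```

The board now sticks out about 61 mm over the caddy's mouth, about 2 mm off centre between the hooks and square to the edge within 0.002 rad; the job was handed in at about 32 s with the arm clear and nothing else seen to move.

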